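# Refit the gas control knob on the steam boiler and hold it pressed in

## Robot

A 7-joint arm with a two-finger parallel gripper is mounted at the origin on the work surface. World frame = base frame: x ahead of the robot, y to its left, z up, the work surface at z = 0. Lengths are in m, angles in rad, forces in N, time in s.
With the tool pointing down it reaches from about 0.35 to 0.9 m from the base axis. Payload 8.1 kg.
Tool frame: the origin (TCP) lies at the very end of the fingers, on their centre line; the grasp point (between the pads) lies arm.grip_point_offset behind it (arm.grip_point_offset is the distance from the TCP to the grasp point, in m); z points along the fingers, y is the line along which they close (so a half turn about z gives the same grasp; the last joint's range is limited). The gripper opens to 92 mm and grips with 3 to 60 N. Pads are 19 mm wide; open, the fingers measure 130 mm over their backs; the gripper's body (75 mm by 190 mm) begins 47 mm behind the grasp point.
Start: joints at [1.143, 0.434, 0.025, 1.573, -0.012, 1.134, -0.075], TCP at [0.199, -0.592, 0.199] pointing down, gripper open.
Joint ranges: [-2.62, 2.62], [-0.44, 2.09], [-1.27, 1.32], [0.08, 2.57], [-1.32, 4.46], [0.12, 2], [-2.74, 2.74]. Speed limits (rad/s): [2.22, 2.22, 3.01, 3.01, 3.14, 3.14, 3.14].

## Interface

Orientations are given as a rotation vector (axis times angle).
In Python, from cell import arm gives the robot as it stands. The module is installed in compiled form; this text tells all that it offers.
- The arm moves only by the shell command python3 -m creep 'ROWS' [OPENING] [FORCE]. ROWS is JSON, a list of rows, each a list of 6 numbers: the shift along the tool's x, y, z scaled (see below), then the turn, a rotation vector about the tool's x, y, z scaled (see below). A call has 1 to 20 rows; each row shifts and turns the commanded pose from where the row before left it, along the tool's axes as they then stand; what a row does not reach is not made up. The controller multiplies each number of a shift by 0.4 m and each number of a turn by 120 degrees. A row lasts 1/12 s, in which the tool goes at most 41.7 mm and 7.16 degrees, less where a joint would pass 70% of its speed; a pose out of reach is approached as far as the arm can. A call with a number of a shift or a turn outside -1 to 1 is refused whole. A call with a gripper value outside its range is refused whole. OPENING is the closure, from -1 (fully open) to 1 (shut), set as the call begins (- or left out, the last holds). The fingers move at their own pace and stop on an object; FORCE is the grip in N (left out, the last holds). Time passes only in rows, so rows that do not move let the fingers close. It gives the time, the measured TCP pose, the force, the opening and the grip force at its end, in the units of the state.
- arm.observe(): the state, without advancing time (a new reading comes with each control period).
- arm.get_image(name): name is "side" or "top" or "wrist"; returns a dict with "frame" (480x640x3 uint8, red, green, blue), "intrinsics" (3x3 intrinsics, pixels), "rvec" (rotation vector, rad) and "tvec" (3), from world to camera coordinates, as OpenCV has them; the wrist camera has in their place "mount" (4x4, takes a point from camera to tool coordinates, whose origin is the TCP and whose axes are the flange's). Camera axes: x right, y down, z forward; pixel columns grow to the right and rows downward; lengths in m; the calibration is good to about 2 mm. A picture is of the moment at which its call begins: read the wrist's pose just before it. There is no depth.
- arm.sign_off(): hands the job in; it is judged then, once.
The state is a dict: "clock": time; "joints": joint angles; "dq": joint speeds; "joint_efforts": joint torques, N m; "position": TCP position; "ee_rot": TCP orientation; "force": force on the tool from outside, world axes, zero at the start; "ft_torque": the same for the moment, N m; "width": opening from 0.0 (shut) to 1.0 (fully open); "gripper_force": force on a finger pad.
Only numpy, scipy, OpenCV 4.12 (cv2) and the standard library are available. Lean on these libraries where they do the work, as an engineer would, in place of code of your own. Each camera call takes 0.05 s, during which the arm holds its last target. There are 200 camera calls.

## Task

The steam boiler's gas control has lost its knob: take the black bar knob from the parts tray, turn it so that its D-shaped bore matches the flat of the spindle, and push it fully home on the spindle. Then press knob and spindle in against the spring, all the way or nearly so, and keep them pressed in as for lighting the pilot: finish while still holding the knob in with the gripper. Leave the other parts and things on the table where they are.

Things in the scene. Friction and masses are not known exactly. Their poses are not given: they have to be found in the camera images.
- knob: black knob lying right side up in the tray, 60 g, 34 mm high: round skirt 44 mm across, 7 mm high, under a flat-sided bar grip 40 mm long (x), 24 mm wide (y). Origin: centre of its underside, z up. In the underside a central D bore, 13.2 mm across, 18 mm deep, its flat 4.1 mm from the centre on the +x side. The white pointer line on top runs from the centre to +x and so shows the flat's side.
- spindle_seat (a point): centre of the steel shoulder (20 mm across) under the D of the gas control's upright spindle, about 92 mm above the table and 9 mm above the black bezel; it sinks as the spindle is pressed. z up, x from the axis to the flat. The spindle will not turn. The knob fits one way only, x along this x, within 0.6 mm and 8 degrees; when home, its underside rests here, origin on this point.
- spindle_tip (a point): centre of the spindle's top, 16 mm above spindle_seat, same axes. Between them is the brass D: 12 mm across, flat 3.5 mm from the axis on the +x side, top 2 mm chamfered.
- gas_stem (a joint): how far the spindle is pressed in, m: 0 out, 0.006 fully in (hard stop). Sprung: it starts to move at 5 N, takes 11 N at the stop, and comes out again when let go.
- boiler: the gas-fired table boiler, fixed; origin on the table under the spindle's axis. The cast aluminium gas control (90 x 80 mm, 80 mm high, black bezel 52 mm across on top) stands there. In its frame the white casing spans x -0.07 to 0.17, y 0.16 to 0.44, 205 mm high with fittings up to 315 mm; a yellow gas pipe, below 80 mm, runs to x 0.17 and down.
- tray: shallow fixed aluminium tray, 150 (x) x 300 (y) x 14 mm high, walls and floor 3 mm, origin at the centre of its underside. The knob and the two other parts lie in three places about 90 mm apart along its y, in any order.
- thermo_knob: small ivory round thermostat knob, 34 mm across, 22 mm high; lies in the tray, not wanted; origin at the centre of its underside
- union_cap: brass hexagon pipe cap, 33 mm across, 17 mm high; lies in the tray, not wanted; origin at the centre of its underside
- clothes_brush: wooden clothes brush lying bristles down, 190 x 50 x 34 mm; bystander; origin at the centre of its underside, x along its length
- screwdriver: screwdriver with an orange handle, 190 mm long, 26 mm thick, lying on the table; bystander; origin under its middle, x along its length
- spray_bottle: white and blue trigger spray bottle, 74 mm across, 200 mm tall, standing; bystander; origin at the centre of its underside
- spot_bottle: amber glass bottle with a black cap, 48 mm across, 130 mm tall, standing; bystander; origin at the centre of its underside
- thread_cone: dark red cone of sewing thread, 66 mm across at the foot, 105 mm tall, standing; bystander; origin at the centre of its underside
Things that resemble listed ones, but are neither listed nor needed, are in the scene too. Several things have the shape of the knob; the one meant has the colours described above.

How it is judged:
On the way, in this order (a step that is already met when the one before it is completed fails the run):
1. the knob is lifted clear of the tray in the gripper (height (world z) of knob above 0.05 m and contact force between the fingers and knob above 1 N), for 0.2 s.
2. the knob is fully home on the spindle, bore matched to the flat (z of knob in the frame of spindle_seat between -0.003 and 0.002 m and horizontal distance between knob and spindle_seat below 0.003 m and angle between the x axis of knob and the x axis of spindle_seat, either way round below 0.25 rad and angle between knob's own z axis and vertical below 0.1 rad), for 0.2 s.
At the end, for the whole second after the job is handed in: Knob upright and home on the spindle (underside within 2 mm of the shoulder, centred within 3 mm, bore matched to the flat), spindle pressed in at least 4 of its 6 mm, fingers still holding the knob (over 2 N); other loose things within 30 mm of their start, standing ones upright (all of step 2 and value of joint gas_stem above 0.004 m and contact force between the fingers and knob above 2 N and not (distance of any of thermo_knob, union_cap, clothes_brush, screwdriver, spray_bottle, spot_bottle, thread_cone from where it was at the start of the episode above 0.03 m or angle between any of spray_bottle, spot_bottle, thread_cone's own z axis and vertical above 0.5 rad)); the arm keeps its last pose, push and grip.
It fails at once if another loose part or thing is shifted by more than 30 mm or knocked over (distance of any of thermo_knob, union_cap, clothes_brush, screwdriver, spray_bottle, spot_bottle, thread_cone from where it was at the start of the episode above 0.03 m or angle between any of spray_bottle, spot_bottle, thread_cone's own z axis and vertical above 0.5 rad).
It also fails if it takes over 38 s, if anything falls off the work surface, if the arm or the gripper's body presses on something with over 40 N, if the wrist force passes 120 N, or if a joint passes its speed limit or range.

## Working session

There is one attempt and no reset: what is moved stays moved. The work goes in short steps, Python scripts to look and compute and a shell command to move; the robot and the scene stay as the last step left them, time stands still between calls to the robot, and variables do not carry over. Pictures are saved under pics/ and viewed, at most 10 in all, crops included, and the job is handed in when it is done.

```bash
mkdir -p pics
cat > h.py <<'E'
import numpy as np, cv2
from cell import arm
from scipy.spatial.transform import Rotation as R
def grab(n):
    s=arm.observe(); d=arm.get_image(n)
    K=np.array(d["intrinsics"],float)
    if n=="wrist":
        T=np.eye(4);T[:3,:3]=R.from_rotvec(s["ee_rot"]).as_matrix();T[:3,3]=s["position"]
        C=T@np.array(d["mount"])
    else:
        W=np.eye(4);W[:3,:3]=R.from_rotvec(np.ravel(d["rvec"])).as_matrix();W[:3,3]=np.ravel(d["tvec"]);C=np.linalg.inv(W)
    return np.array(d["frame"]),K,C
def plane(px,z,K,C):
    px=np.atleast_2d(np.array(px,float)); r=np.c_[px,np.ones(len(px))]@np.linalg.inv(K).T@C[:3,:3].T
    return C[:3,3]+r*((z-C[2,3])/r[:,2])[:,None]
def proj(P,K,C):
    p=(np.atleast_2d(P)-C[:3,3])@C[:3,:3]@K.T; return p[:,:2]/p[:,2:]
def save(f,im): cv2.imwrite("pics/"+f,im[...,::-1])
E
python3 - <<'E'
from h import *
ims=[]
for n in("top","side"):
    f,K,C=grab(n); save(n+"0.png",f); np.savez(n+"0.npz",f=f,K=K,C=C); print(n,C[:3,3],K[0,0])
print(arm.observe(),arm.grip_point_offset)
E
```

```text
top [ 0.26137911 -0.05289371  1.39685406] 467.5984089144814
side [0.18683174 0.76291008 0.73889141] 484.59141448624496
{'clock': 0.1, 'joints': array([ 1.14343422,  0.43512853,  0.02497884,  1.57400479, -0.01155272,
        1.13403732, -0.07511671]), 'dq': array([-0.00065842, -0.00183283,  0.00023497, -0.00227209, -0.00114495,
        0.00067592, -0.00178435]), 'joint_efforts': array([ 3.72919560e-03, -6.69122314e+01,  9.88554955e-01, -3.15144682e+01,
       -6.04517804e-02,  3.74125619e-02,  8.88669661e-05]), 'position': array([ 0.19919059, -0.59187046,  0.19843948]), 'ee_rot': array([-3.09892471e+00, -5.07563896e-01,  6.31702907e-04]), 'force': array([ 0.36115151, -0.10149683,  0.16273792]), 'ft_torque': array([ 0.02294012,  0.00386194, -0.02613256]), 'gripper_force': 0.0, 'width': 1.0003701422716371} 0.0188
```

View pics/top0.png

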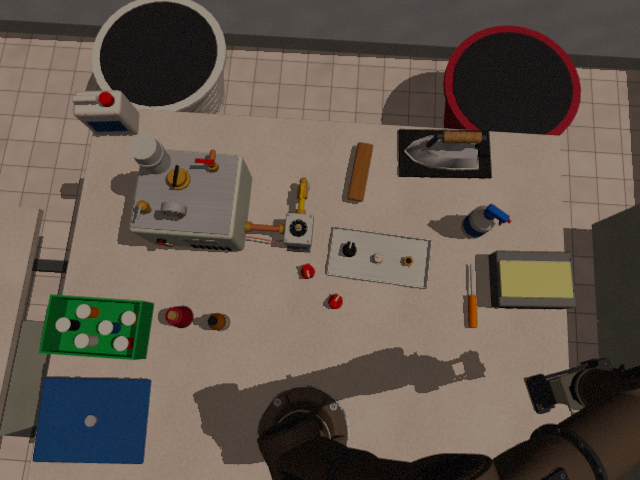

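View pics/side0.png

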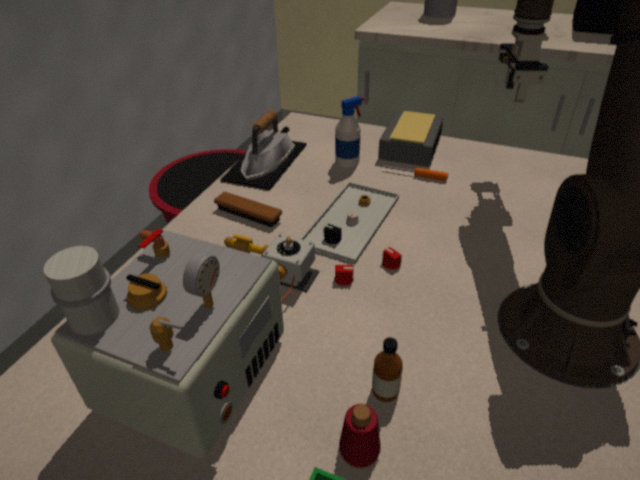

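The top view shows the black knob at about (348,249) in the tray, the gas control with its spindle at (298,229), and red look-alikes at (307,271) and (335,301). The side view shows the knob at about (332,234) and the spindle at (290,243).

Run:
```python
from h import *
d=np.load("top0.npz");f,K,C=d["f"],d["K"],d["C"]
print("knob",plane([348,249],.03,K,C),"spindle",plane([298,229],.1,K,C),"base",plane([303,425],0,K,C))
print("tray corners",plane([[335,229],[430,240],[423,288],[327,277]],.014,K,C)[:,:2])
a=cv2.resize(f[195:295,270:390],(800,667),interpolation=cv2.INTER_CUBIC)[:600]
save("c0.png",a)
s=arm.observe();print(R.from_rotvec(s["ee_rot"]).as_matrix().round(3))
w,_,Cw=grab("wrist");T=np.eye(4);T[:3,:3]=R.from_rotvec(s["ee_rot"]).as_matrix();T[:3,3]=s["position"];print((np.linalg.inv(T)@Cw).round(3),_[0,0])
```

```text
knob [[ 0.52590365 -0.09401653  0.03      ]] spindle [[0.56039761 0.0536868  0.1       ]] base [[2.08122626e-02 9.97704702e-04 2.22044605e-16]]
tray corners [[ 0.58799363 -0.05139422]
 [ 0.57375599 -0.3399744 ]
 [ 0.42726475 -0.32257857]
 [ 0.44018848 -0.03734342]]
[[ 0.948  0.319 -0.001]
 [ 0.319 -0.948  0.001]
 [-0.    -0.001 -1.   ]]
[[-0.    -0.962 -0.272  0.074]
 [ 1.    -0.     0.    -0.   ]
 [-0.    -0.272  0.962 -0.185]
 [ 0.     0.     0.     1.   ]] 338.3116489543743
```

View pics/c0.png

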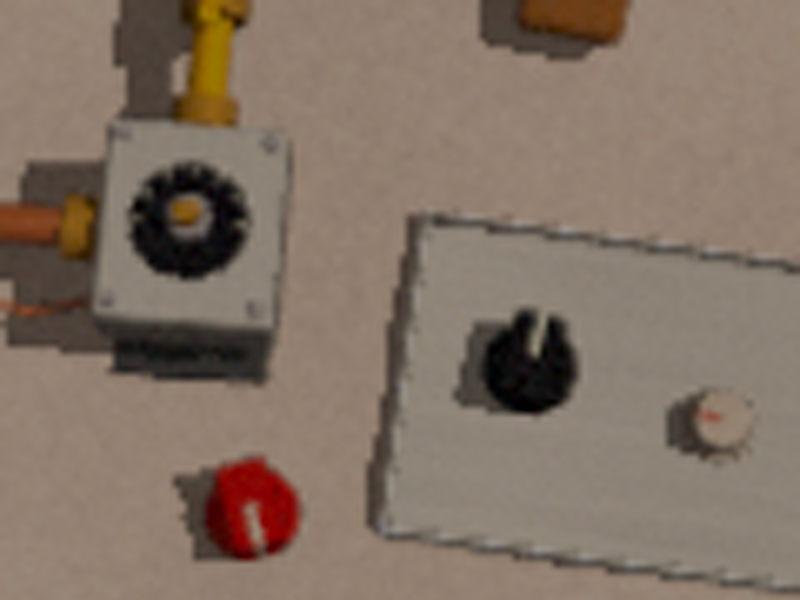

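The crop shows the knob's pointer running up and slightly right, and the brass spindle at about (185,212). I'll go above the spindle for a wrist view first.

```bash
python3 -m creep '[[0,0,-0.08,0,0,0.052],[0,0,-0.08,0,0,0.052],[0,0,-0.08,0,0,0.051]]' -1 20 && python3 -m creep '[[0.045,-0.081,0,0,0,0],[0.045,-0.081,0,0,0,0],[0.045,-0.081,0,0,0,0],[0.045,-0.081,0,0,0,0],[0.045,-0.081,0,0,0,0],[0.045,-0.081,0,0,0,0],[0.045,-0.081,0,0,0,0],[0.045,-0.081,0,0,0,0],[0.045,-0.081,0,0,0,0],[0.045,-0.081,0,0,0,0],[0.045,-0.081,0,0,0,0],[0.045,-0.081,0,0,0,0],[0.045,-0.081,0,0,0,0],[0.045,-0.081,0,0,0,0],[0.045,-0.081,0,0,0,0],[0.045,-0.081,0,0,0,0],[0.045,-0.081,0,0,0,0],[0.045,-0.081,0,0,0,0],[0.045,-0.081,0,0,0,0],[0.045,-0.081,0,0,0,0]]'
```

```text
clock: 0.4
position: [0.1992, -0.5917, 0.2956]
ee_rot: [-3.14, 0.008, 0.001]
force: [0.4, -1.3, -0.1]
width: 1.001
gripper_force: 0.0
clock: 2.07
position: [0.5598, 0.0573, 0.295]
ee_rot: [3.141, -0.0, -0.0]
force: [1.0, -0.6, 0.5]
width: 1.001
gripper_force: 0.0
```

Now over the spindle; descend 90 mm and look.

```bash
python3 -m creep '[[0,0,0.075,0,0,0],[0,0,0.075,0,0,0],[0,0,0.075,0,0,0],[0,0,0,0,0,0],[0,0,0,0,0,0],[0,0,0,0,0,0]]'
python3 - <<'E'
from h import *
f,K,C=grab("wrist"); np.savez("w1.npz",f=f,K=K,C=C)
p=proj([0.56,0.054,0.108],K,C)[0];print(p, proj([.526,-.094,.037],K,C))
x,y=p.astype(int); x=np.clip(x,50,590);y=np.clip(y,40,440)
a=cv2.resize(f[y-37:y+38,x-50:x+50],(800,600),interpolation=cv2.INTER_CUBIC); print(x-50,y-37)
save("w1c.png",np.clip(a*1.3,0,255).astype(np.uint8))
save("w1.png",f)
E
```

```text
clock: 2.57
position: [0.5601, 0.0559, 0.2067]
ee_rot: [-3.141, 0.0, -0.002]
force: [-0.3, 0.1, 0.4]
width: 1.0
gripper_force: 0.0
[325.74744142 235.56533106] [[460.18225746 249.27119955]]
275 198
```

View pics/w1.png

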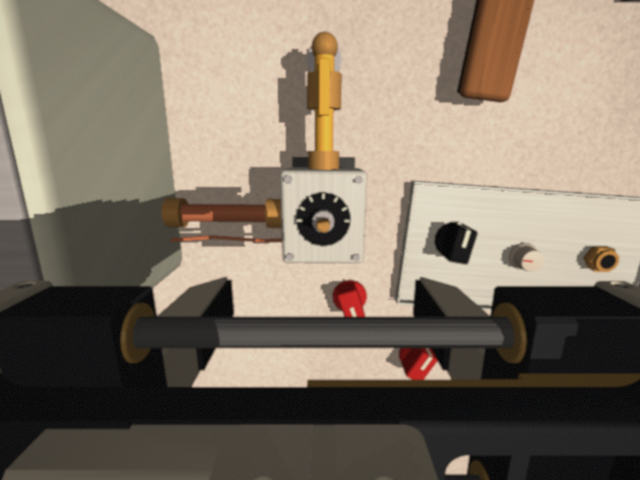

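View pics/w1c.png

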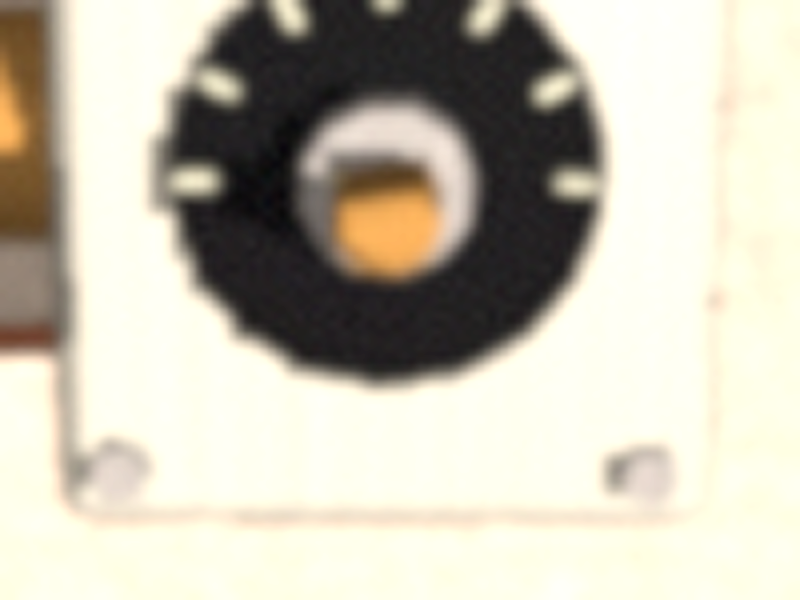

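The wrist view shows the spindle at about (323,222) with its flat facing image-up (about world +x), and the knob at about (457,243) with its pointer up/slightly right. Now I'll measure both.

Run:
```python
from h import *
d=np.load("w1.npz");f,K,C=d["f"],d["K"],d["C"]
hsv=cv2.cvtColor(f,cv2.COLOR_RGB2HSV)
# spindle: upsampled subregion
S=8;x0,y0=295,198
u=cv2.resize(f[y0:y0+50,x0:x0+56],None,fx=S,fy=S,interpolation=cv2.INTER_CUBIC)
h=cv2.cvtColor(u,cv2.COLOR_RGB2HSV)
def topx(pts,z): return plane((np.asarray(pts,float)+.5)/S-.5+[x0,y0],z,K,C)[:,:2]
m=((h[...,1]>120)&(h[...,2]>150)&(h[...,0]<30)).astype(np.uint8)
c=max(cv2.findContours(m,0,cv2.CHAIN_APPROX_NONE)[0],key=cv2.contourArea)[:,0]
P=topx(c,.108);print("top extents",P.min(0),P.max(0))
# flat edge per column: topmost row of mask over central columns
cols=np.arange(c[:,0].min()+18,c[:,0].max()-18)
e=topx([[k,np.where(m[:,k])[0].min()] for k in cols],.108)
q=np.polyfit(e[:,1],e[:,0],1);print("flat edge yaw deg",np.degrees(np.arctan(-q[0])),"x at mid",e[:,0].mean(), "y span",np.ptp(e[:,1]))
m2=((h[...,1]>90)&(h[...,0]<30)).astype(np.uint8) # incl. dark flat face
c2=max(cv2.findContours(m2,0,cv2.CHAIN_APPROX_NONE)[0],key=cv2.contourArea)[:,0]
cols=np.arange(c2[:,0].min()+22,c2[:,0].max()-22)
e=topx([[k,np.where(m2[:,k])[0].min()] for k in cols],.092)
q=np.polyfit(e[:,1],e[:,0],1);print("flat base yaw",np.degrees(np.arctan(-q[0])),e[:,0].mean())
print("bottom arc xmin on z .108", P[:,0].min())
# bezel
b=(cv2.inRange(f,(0,0,0),(75,75,75)));b[:, :290]=0;b[:,360:]=0;b[:185]=0;b[255:]=0
cb=max(cv2.findContours(b,0,cv2.CHAIN_APPROX_NONE)[0],key=cv2.contourArea)[:,0]
B=plane(cv2.convexHull(cb)[:,0],.083,K,C)[:,:2].astype(np.float32);print("bezel",cv2.minEnclosingCircle(B))
# shoulder (bright grey)
g=((h[...,1]<60)&(h[...,2]>100)).astype(np.uint8); n,l,st,ce=cv2.connectedComponentsWithStats(g)
for i in range(1,n):
    if 500<st[i,4]<40000: 
        pts=np.argwhere(l==i)[:,::-1]; H=topx(cv2.convexHull(pts.astype(np.int32))[:,0],.092); print("grey",st[i],cv2.minEnclosingCircle(H.astype(np.float32)))
# knob
r=f[205:280,420:500]
kb=cv2.inRange(r,(0,0,0),(60,60,60))
ck=max(cv2.findContours(kb,0,cv2.CHAIN_APPROX_NONE)[0],key=cv2.contourArea)[:,0]+[420,205]
print("knob px bbox",ck.min(0),ck.max(0))
w=(cv2.inRange(r,(190,190,180),(255,255,255)));n,l,st,ce=cv2.connectedComponentsWithStats(w)
for i in range(1,n): print(st[i],ce[i]+[420,205])
save("k1.png",cv2.resize(np.vstack([r,]),(800,600)[:2],interpolation=cv2.INTER_CUBIC))
```

```text
top extents [0.56390928 0.0512697 ] [0.57207663 0.06138589]
flat edge yaw deg 9.705394149361586 x at mid 0.5716691583792826 y span 0.006115772157124895
flat base yaw 5.206996601977343 0.5716990556922645
bottom arc xmin on z .108 0.5639092760564985
bezel ((0.5694246888160706, 0.05691026151180267), 0.024934057146310806)
grey [   0    0   89  147 6843] ((0.5824913382530212, 0.07695087790489197), 0.009778374806046486)
grey [ 109    0   39   35 1008] ((0.5892235040664673, 0.06749872863292694), 0.0026374757289886475)
grey [ 308    0   41   36 1063] ((0.5889368057250977, 0.045036230236291885), 0.0028109424747526646)
grey [  142   103   174   163 10747] ((0.5693196058273315, 0.05623003840446472), 0.010266543366014957)
knob px bbox [435 223] [475 262]
[   0    0   80   75 4048] [464.05385375 241.99975296]
[43 27  6 14 25] [465.8  238.56]
```

```bash
python3 -m creep '[[0,0,0.1,0,0,0],[0,0,0.095,0,0,0],[0,0,0,0,0,0],[0,0,0,0,0,0],[0,0,0,0,0,0],[0,0,0,0,0,0]]'
python3 - <<'E'
from h import *
f,K,C=grab("wrist"); np.savez("w2.npz",f=f,K=K,C=C)
p=proj([0.569,0.0565,0.1],K,C)[0];print(p)
x0,y0=p.astype(int)-[32,24];S=12
u=cv2.resize(f[y0:y0+48,x0:x0+64],None,fx=S,fy=S,interpolation=cv2.INTER_CUBIC);save("w2c.png",u)
h=cv2.cvtColor(u,cv2.COLOR_RGB2HSV)
def topx(pts,z): return plane((np.asarray(pts,float)+.5)/S-.5+[x0,y0],z,K,C)[:,:2]
def line(m,z,t):
    c=max(cv2.findContours(m,0,cv2.CHAIN_APPROX_NONE)[0],key=cv2.contourArea)[:,0]
    P=topx(c,z);a,b=c[:,0].min(),c[:,0].max();k=(b-a)//5
    e=topx([[q,np.where(m[:,q])[0].min()] for q in range(a+k,b-k)],z)
    q=np.polyfit(e[:,1],e[:,0],1);print(t,"yaw",np.degrees(np.arctan(-q[0])),"x",e[:,0].mean(),P.min(0),P.max(0))
line(((h[...,1]>120)&(h[...,2]>150)&(h[...,0]<30)).astype(np.uint8),.108,"top")
line(((h[...,1]>90)&(h[...,0]<30)).astype(np.uint8),.092,"all")
E
```

```text
clock: 3.12
position: [0.5614, 0.0562, 0.1301]
ee_rot: [-3.141, 0.0, -0.007]
force: [-0.1, 1.1, -0.3]
width: 1.0
gripper_force: 0.0
[323.25014981 250.31869363]Traceback (most recent call last):
  File "<stdin>", line 13, in <module>
  File "<stdin>", line 9, in line
ValueError: max() iterable argument is empty
```

View pics/w2c.png

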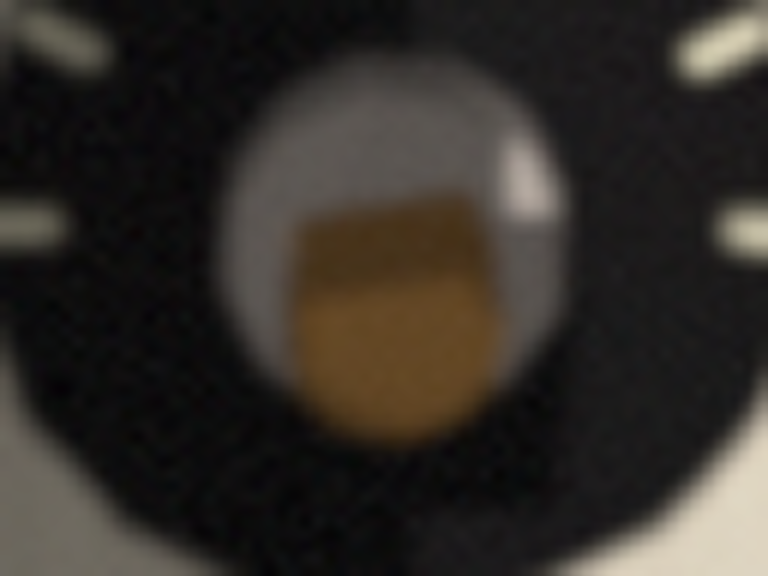

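The close view shows the flat clearly: base edge (295,222)→(475,190), top edge (305,297)→(490,272). I'll fit these, then move on to the knob.

```bash
python3 - <<'E'
from h import *
d=np.load("w2.npz");f,K,C=d["f"],d["K"],d["C"]
x0,y0=323-32,250-24;S=12
u=cv2.resize(f[y0:y0+48,x0:x0+64],None,fx=S,fy=S,interpolation=cv2.INTER_CUBIC);h=cv2.cvtColor(u,cv2.COLOR_RGB2HSV)
def topx(pts,z): return plane((np.asarray(pts,float)+.5)/S-.5+[x0,y0],z,K,C)[:,:2]
def line(m,z,t):
    m=cv2.morphologyEx(m.astype(np.uint8),cv2.MORPH_OPEN,np.ones((25,25)))
    c=max(cv2.findContours(m,0,cv2.CHAIN_APPROX_NONE)[0],key=cv2.contourArea)[:,0]
    P=topx(c,z);a,b=c[:,0].min(),c[:,0].max();k=(b-a)//5
    e=topx([[q,np.where(m[:,q])[0].min()] for q in range(a+k,b-k)],z)
    q=np.polyfit(e[:,1],e[:,0],1);print(t,"yaw",np.degrees(np.arctan(-q[0])),"x",e[:,0].mean(),P.min(0),P.max(0))
br=(h[...,1]>115)&(h[...,0]<30)
line(br&(h[...,2]>80),.108,"top"); line(br&(h[...,2]>45),.092,"all")
g=(h[...,1]<60)&(h[...,2]>60); g[:, :190]=0;g[:,600:]=0;g[:40]=0;g[460:]=0
H=topx(cv2.convexHull(np.argwhere(g)[:,::-1].astype(np.int32))[:,0],.092);print("shoulder",cv2.minEnclosingCircle(H.astype(np.float32)))
E
python3 -m creep '[[0,0,-0.1,0,0,0],[-0.01,0.07,-0.07,0,0,0.03],[-0.022,0.07,0,0,0,0.03],[-0.022,0.07,0,0,0,0.04],[-0.022,0.07,0,0,0,0],[-0.022,0.07,0,0,0,0],[0,0,0.05,0,0,0],[0,0,0,0,0,0],[0,0,0,0,0,0],[0,0,0,0,0,0],[0,0,0,0,0,0]]'
python3 - <<'E'
from h import *
f,K,C=grab("wrist"); np.savez("w3.npz",f=f,K=K,C=C)
p=proj([0.53,-.094,.03],K,C)[0];print(p);x,y=p.astype(int)
save("w3c.png",cv2.resize(f[y-45:y+45,x-60:x+60],(800,600),interpolation=cv2.INTER_CUBIC));print(x-60,y-45)
E
```

```text
top yaw 8.337082182010356 x 0.5722629949887371 [0.56423152 0.050948  ] [0.57261699 0.06173212]
all yaw 9.674757441475748 x 0.5717374167878723 [0.55784112 0.05052232] [0.5722107  0.06213679]
shoulder ((0.5701006054878235, 0.05635898932814598), 0.010697167366743088)
clock: 4.08
position: [0.5049, -0.0763, 0.1763]
ee_rot: [-3.124, 0.325, -0.003]
force: [-0.3, 0.3, 0.3]
width: 0.999
gripper_force: 0.0
[336.11148503 195.29456899]
276 150
```

View pics/w3c.png

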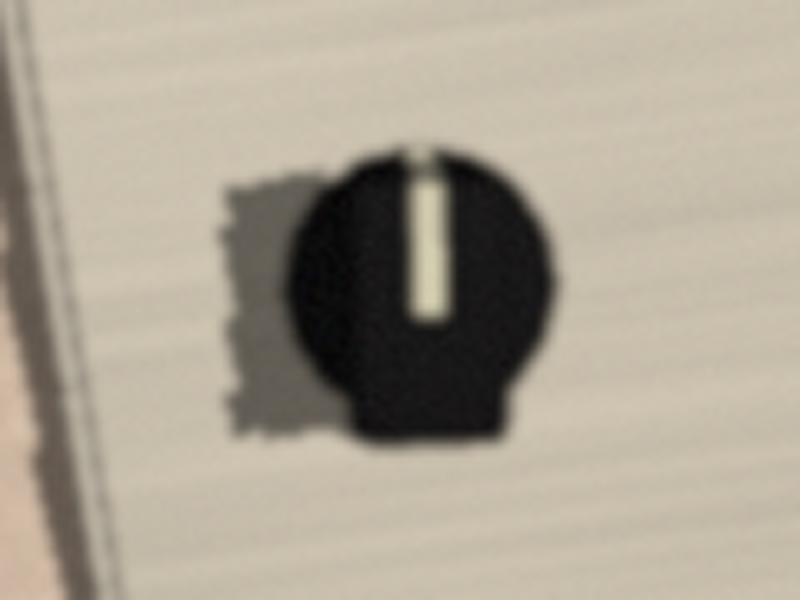

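The knob fills the crop centre: the pointer starts at (430,322) and runs straight up, so the tool yaw already matches it. Compute the shift.

Run:
```python
from h import *
d=np.load("w3.npz");f,K,C=d["f"],d["K"],d["C"]
S=8;x0,y0=305,160
u=cv2.resize(f[y0:y0+65,x0:x0+70],None,fx=S,fy=S,interpolation=cv2.INTER_CUBIC);h=cv2.cvtColor(u,cv2.COLOR_RGB2HSV)
def w(pts,z): return plane((np.asarray(pts,float)+.5)/S-.5+[x0,y0],z,K,C)[:,:2]
dark=(h[...,2]<55).astype(np.uint8)
c=max(cv2.findContours(dark,0,cv2.CHAIN_APPROX_NONE)[0],key=cv2.contourArea);print("bbox",cv2.boundingRect(c))
ins=np.zeros_like(dark);cv2.drawContours(ins,[cv2.convexHull(c)],-1,1,-1)
m=((h[...,2]>140)&(ins>0)&(cv2.erode(ins,np.ones((25,25)))>0)).astype(np.uint8)
n,l,st,ce=cv2.connectedComponentsWithStats(m);i=1+st[1:,4].argmax();print(st[i])
P=w(np.argwhere(l==i)[:,::-1],.037)
v=np.linalg.svd(P-P.mean(0),full_matrices=False)[2][0];v*=np.sign(v[0]);t=(P-P.mean(0))@v
print("line yaw",np.degrees(np.arctan2(v[1],v[0])),"len",np.ptp(t),"start",P.mean(0)+v*t.min(),"end",P.mean(0)+v*t.max())
# skirt circle: contour points in upper part, top face of skirt z=.010
c=c[:,0];yb=c[:,1].min();up=c[(c[:,1]<yb+170)&(c[:,1]>yb+10)]
Q=w(up,.008);A=np.c_[2*Q,np.ones(len(Q))];s=np.linalg.lstsq(A,(Q**2).sum(1),rcond=None)[0]
print("skirt",s[:2],"r",np.sqrt(s[2]+s[:2]@s[:2]))
s0=arm.observe();T=R.from_rotvec(s0["ee_rot"]).as_matrix();print("tool pos",s0["position"],"yaw",np.degrees(np.arctan2(T[1,0],T[0,0])))
for q in (P.mean(0)+v*t.min(),s[:2]): print("tool shift",T.T@np.r_[q-s0["position"][:2],0])
```

```text
bbox (109, 110, 318, 337)
[ 263  136   40  163 5717]
line yaw -9.888581735623733 len 0.0192108689687256 start [ 0.5287487  -0.09738393] end [ 0.54767416 -0.10068306]
skirt [ 0.53364156 -0.09719314] r 0.014881546366389999
tool pos [ 0.50474329 -0.07640748  0.17608101] yaw -11.893719843873004
tool shift [2.78131970e-02 1.55786983e-02 3.09733021e-05]
tool shift [3.25616894e-02 1.43836033e-02 3.85212222e-05]
```

```bash
python3 -m creep '[[0.035,0.019,0,0,0,0],[0.034,0.019,0,0,0,0],[0,0,0.07,0,0,0],[0,0,0.07,0,0,0],[0,0,0.07,0,0,0],[0,0,0.07,0,0,0],[0,0,0.07,0,0,0],[0,0,0.05,0,0,0],[0,0,0,0,0,0],[0,0,0,0,0,0],[0,0,0,0,0,0],[0,0,0,0,0,0]]' -0.3 25
```

```text
clock: 5.13
position: [0.5291, -0.098, 0.0168]
ee_rot: [3.124, -0.328, 0.005]
force: [0.1, -0.1, 0.1]
width: 0.651
gripper_force: 0.0
```

```bash
python3 -m creep '[[0,0,0,0,0,0],[0,0,0,0,0,0],[0,0,0,0,0,0],[0,0,0,0,0,0],[0,0,0,0,0,0],[0,0,0,0,0,0],[0,0,0,0,0,0],[0,0,0,0,0,0]]' 1 40 && python3 -m creep '[[0,0,-0.05,0,0,0],[0,0,-0.08,0,0,0],[0,0,-0.08,0,0,0],[0,0,-0.08,0,0,0],[0,0,-0.08,0,0,0],[0,0,0,0,0,0],[0,0,0,0,0,0],[0,0,0,0,0,0]]'
python3 - <<'E'
from h import *
f,K,C=grab("wrist"); np.savez("w4.npz",f=f,K=K,C=C)
s=arm.observe();T=R.from_rotvec(s["ee_rot"]).as_matrix();print(s["position"],s["width"]*92)
p=proj(s["position"]-T[:,2]*.02,K,C)[0];print(p);x,y=p.astype(int);y=min(y,420)
save("w4c.png",cv2.resize(f[y-60:y+60,x-80:x+80],(800,600),interpolation=cv2.INTER_CUBIC));print(x-80,y-60)
E
```

```text
clock: 5.8
position: [0.5276, -0.0981, 0.0151]
ee_rot: [3.124, -0.328, -0.0]
force: [0.4, -0.5, 0.4]
width: 0.118
gripper_force: 0.0
clock: 6.47
position: [0.5272, -0.0982, 0.1627]
ee_rot: [3.124, -0.328, -0.001]
force: [0.2, 0.3, -0.8]
width: 0.002
gripper_force: 0.0
[ 0.52672879 -0.09810256  0.16204402] 0.6851124138165858
[324.17154654 291.77598022]
244 231
```

View pics/w4c.png

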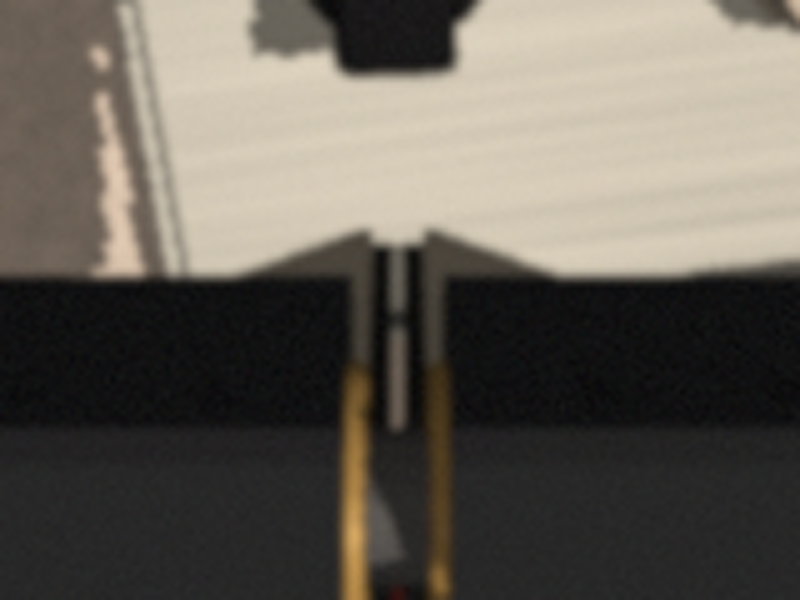

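The grasp missed: the knob's grip end is visible ahead of the closed fingers, at crop (395,70). I'll measure where it is now before retrying.

Run:
```python
from h import *
s=arm.observe();T=R.from_rotvec(s["ee_rot"]).as_matrix()
f3=np.load("w3.npz");f4=np.load("w4.npz")
print("w3 bar rear end now/then:",plane([[276+430*.15,150+440*.15]],.037,f3["K"],f3["C"]),"w4",plane([[244+395/5,231+72/5]],.037,f4["K"],f4["C"]))
print("TCP proj in w4",proj([s["position"],s["position"]-T[:,2]*.0188],f4["K"],f4["C"]))
f,K,C=grab("top");np.savez("t1.npz",f=f,K=K,C=C)
f0=np.load("top0.npz")["f"]
a=np.hstack([x[225:275,320:370] for x in(f0,f)])
b=cv2.resize(f4["f"][130:290,220:433],(800,400),interpolation=cv2.INTER_CUBIC)
save("t1.png",np.vstack([b,cv2.resize(a,(400,200),interpolation=cv2.INTER_CUBIC).repeat(1,0) if 0 else np.pad(cv2.resize(a,(400,200),interpolation=cv2.INTER_CUBIC),((0,0),(0,400),(0,0)))]))
```

```text
w3 bar rear end now/then: [[ 0.5103004  -0.09416916  0.037     ]] w4 [[ 0.51046147 -0.09397573  0.037     ]]
TCP proj in w4 [[324.07333396 277.79659726]
 [324.1650647  290.8533687 ]]
```

View pics/t1.png

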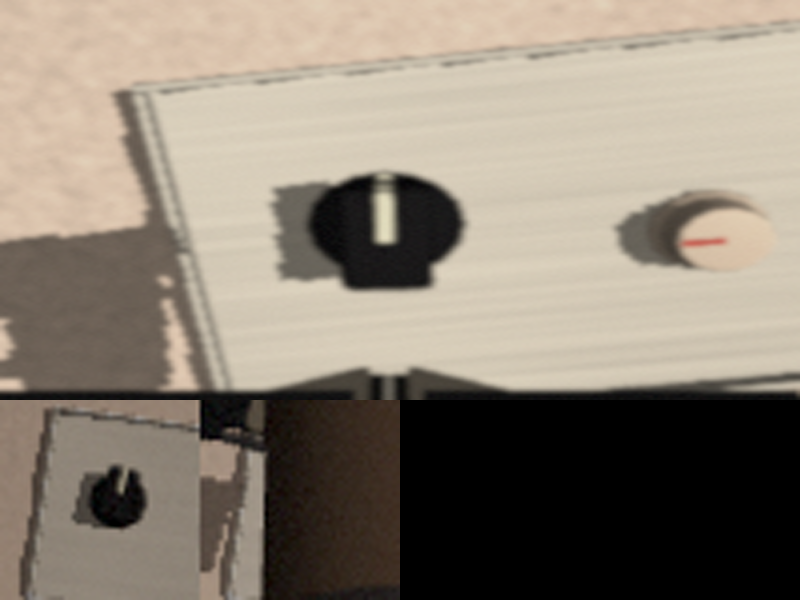

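The picture shows the knob unmoved in the tray, with the pointer start at about (322,194) in the full frame. So the fingers closed without touching it. I'll check the geometry across the three cameras, including where the fingertips really are.

Run:
```python
from h import *
d={n:np.load(n+".npz") for n in("top0","side0","w1","w2","w3","w4")}
P=[.5287,-.0974,.037]
for n in d: print(n,"knob",proj(P,d[n]["K"],d[n]["C"]).round(1),"spindle top",proj([.569,.0563,.108],d[n]["K"],d[n]["C"]).round(1))
s=arm.observe();print(s["position"])
print("start TCP in side0/top0",[proj([.199,-.592,.199],d[n]["K"],d[n]["C"]).round(1) for n in("side0","top0")])
f,K,C=grab("side");print("TCP now in side",proj(s["position"],K,C).round(1),"knob",proj(P,K,C).round(1),K.round(1).tolist(),d["w4"]["K"].round(1).tolist())
a,b=f[130:290,240:400],d["side0"]["f"][130:290,240:400]
save("s2.png",cv2.resize(np.hstack([b,a]),(800,400),interpolation=cv2.INTER_CUBIC))
# dark knob blob centroid in side0
for im in(b,a):
    m=cv2.inRange(im[80:130,70:110],(0,0,0),(45,45,45));n,l,st,ce=cv2.connectedComponentsWithStats(m);print([(st[i].tolist()) for i in range(1,n) if st[i,4]>30])
```

```text
top0 knob [[349.3 247.7]] spindle top [[297.2 225.3]]
side0 knob [[332.1 227.1]] spindle top [[287.4 237.1]]
w1 knob [[463.6 246.9]] spindle top [[323.1 225.4]]
w2 knob [[498.7 273.4]] spindle top [[323.6 253.9]]
w3 knob [[340.1 196.9]] spindle top [[134.  199.9]]
w4 knob [[322.5 226.5]] spindle top [[106.4 238.6]]
[ 0.52657471 -0.09807535  0.1617779 ]
start TCP in side0/top0 [array([[511.5, 103.6]]), array([[545.5, 380.5]])]
TCP now in side [[332.9 182.7]] knob [[332.1 227.1]] [[484.6, 0.0, 317.3], [0.0, 484.6, 226.9], [0.0, 0.0, 1.0]] [[338.3, 0.0, 323.0], [0.0, 338.3, 242.2], [0.0, 0.0, 1.0]]
[[14, 17, 17, 17, 243]]
[[14, 17, 17, 18, 246]]
```

View pics/s2.png

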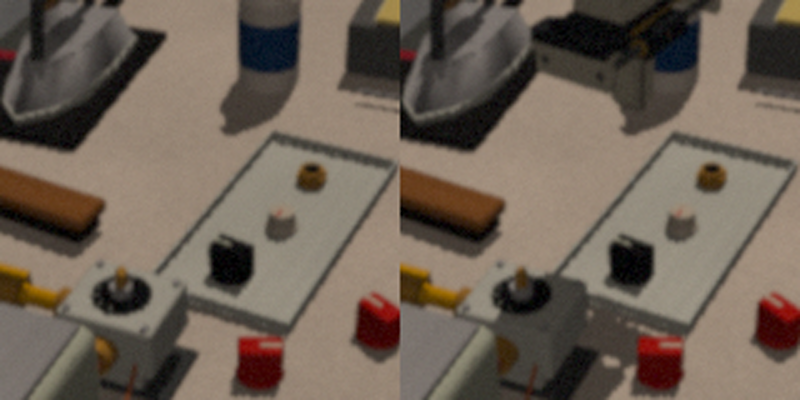

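Left is before, right is now. The knob hasn't moved (632,258). The fingertips at crop (632,108), i.e. (333,173), are about 10 px above the projected TCP (333,183), so the real tips sit about 19 mm higher than reported and closed just above or at the knob's top. I'll go deeper and check force.

```bash
python3 -m creep '[[0.004,0,0,0,0,0],[0,0,0,0,0,0],[0,0,0,0,0,0],[0,0,0,0,0,0],[0,0,0,0,0,0],[0,0,0,0,0,0],[0,0,0,0,0,0],[0,0,0.08,0,0,0],[0,0,0.08,0,0,0],[0,0,0.08,0,0,0],[0,0,0.08,0,0,0],[0,0,0.04,0,0,0],[0,0,0.03,0,0,0],[0,0,0,0,0,0],[0,0,0,0,0,0],[0,0,0,0,0,0]]' -0.3 25
```

```text
clock: 7.95
position: [0.5299, -0.0985, 0.008]
ee_rot: [-3.124, 0.328, -0.002]
force: [0.1, -0.2, -1.1]
width: 0.653
gripper_force: 0.0
```

```bash
python3 -m creep '[[0,0,0.01,0,0,0],[0,0,0.01,0,0,0],[0,0,0,0,0,0],[0,0,0,0,0,0]]'
python3 - <<'E'
from h import *
s=arm.observe();T=R.from_rotvec(s["ee_rot"]).as_matrix();print(s["position"],s["force"],s["joints"].round(3))
f,K,C=grab("side"); save("s3.png",f); np.savez("s3.npz",f=f)
for z in(0,.01,.02,.03):
  print(z,[proj(s["position"]-T[:,2]*z+T[:,1]*e,K,C).round(1).tolist() for e in(-.03,.03)])
E
```

```text
clock: 8.28
position: [0.5291, -0.0985, -0.0008]
ee_rot: [3.124, -0.328, 0.0]
force: [-0.1, 1.1, -0.3]
width: 0.646
gripper_force: 0.0
[ 0.52910506 -0.09850017 -0.0007969 ] [-0.06331618  1.05679264 -0.31820977] [ 0.259  0.563 -0.238  1.968  0.214  0.634 -1.897]
0 [[[325.3, 245.6]], [[338.9, 232.8]]]
0.01 [[[325.3, 242.4]], [[338.9, 229.6]]]
0.02 [[[325.2, 239.1]], [[338.9, 226.4]]]
0.03 [[[325.2, 235.8]], [[338.9, 223.1]]]
```

Reported z is below the tray floor with no contact, which confirms the bias. Close.

```bash
python3 -m creep '[[0,0,0,0,0,0],[0,0,0,0,0,0],[0,0,0,0,0,0],[0,0,0,0,0,0],[0,0,0,0,0,0],[0,0,0,0,0,0],[0,0,0,0,0,0],[0,0,0,0,0,0],[0,0,0,0,0,0],[0,0,0,0,0,0]]' 1 40
```

```text
clock: 9.17
position: [0.5292, -0.0985, -0.0009]
ee_rot: [3.124, -0.328, 0.0]
force: [0.3, -0.4, 0.5]
width: 0.253
gripper_force: 39.9
```

Gripped at about 23 mm with 40 N. Lift and turn to the spindle's yaw.

```bash
python3 -m creep '[[0,0,-0.04,0,0,0],[0,0,-0.07,0,0,0],[0,0,-0.08,0,0,0],[0,0,-0.08,0,0,-0.043],[0,0,-0.08,0,0,-0.043],[0,0,-0.05,0,0,-0.043],[0,0,0,0,0,-0.043],[0,0,0,0,0,0],[0,0,0,0,0,0],[0,0,0,0,0,0],[0,0,0,0,0,0]]'
python3 - <<'E'
from h import *
s=arm.observe();T=R.from_rotvec(s["ee_rot"]).as_matrix();print(s["position"],s["width"],"yaw",np.degrees(np.arctan2(T[1,0],T[0,0])),"tilt",T[:,2].round(4))
print("shift/0.4",(T.T@(np.array([.569,.0563,s["position"][2]])-s["position"])/.4).round(4))
f,K,C=grab("wrist");np.savez("w5.npz",f=f,K=K,C=C);save("w5.png",f)
# column profile along pointer (tool y=0 plane): brightness along image rows near centre column
p=proj(s["position"]-T[:,2]*.034,K,C)[0];print("TCP-.03",p)
c=int(round(p[0]));col=f[140:330,c-1:c+2].mean(1).mean(1);print(140,col[::2].round().astype(int).tolist())
for nm,z in(("bar top",-.030),("skirt top",.003),("under",.004-.0)): print(nm,[proj(s["position"]+T[:,2]*z+T[:,0]*x,K,C)[0].round(1).tolist() for x in(.0,.020,.022)])
E
```

```text
clock: 10.08
position: [0.5285, -0.0984, 0.1581]
ee_rot: [-3.133, -0.234, 0.003]
force: [0.5, -0.1, -0.9]
width: 0.256
gripper_force: 39.9
[ 0.52846234 -0.09840515  0.15813818] 0.25637372045348383 yaw 8.526107023901707 tilt [-1.9e-03  2.0e-04 -1.0e+00]
shift/0.4 [ 1.576e-01 -3.675e-01 -1.000e-04]
TCP-.03 [323.80396335 303.61820787]
140 [210, 209, 212, 216, 215, 211, 206, 177, 207, 196, 223, 219, 220, 220, 218, 217, 218, 219, 222, 219, 217, 218, 222, 220, 219, 219, 217, 218, 219, 219, 219, 220, 219, 219, 219, 217, 217, 218, 215, 215, 216, 218, 219, 214, 216, 217, 218, 217, 218, 216, 219, 221, 212, 103, 74, 108, 71, 78, 82, 82, 81, 81, 82, 88, 74, 41, 104, 113, 114, 113, 113, 113, 113, 113, 113, 114, 114, 114, 113, 113, 113, 113, 114, 115, 94, 27, 14, 13, 23, 33, 50, 50, 66, 64, 71]
bar top [[323.8, 300.1], [323.8, 262.3], [323.8, 258.4]]
skirt top [[323.7, 275.9], [323.7, 243.6], [323.7, 240.2]]
under [[323.7, 275.3], [323.7, 243.1], [323.7, 239.8]]
```

The wrist profile gives the knob origin about 0.9 mm behind the tool axis, agreeing with the earlier estimate. Move over the spindle.

```bash
python3 -m creep '[[0.016,-0.0368,0,0,0,0],[0.016,-0.0368,0,0,0,0],[0.016,-0.0368,0,0,0,0],[0.016,-0.0368,0,0,0,0],[0.016,-0.0368,0,0,0,0],[0.016,-0.0368,0,0,0,0],[0.016,-0.0368,0,0,0,0],[0.016,-0.0368,0,0,0,0],[0.016,-0.0368,0,0,0,0],[0.016,-0.0368,0,0,0,0],[0,0,0.05,0,0,0],[0,0,0.03,0,0,0],[0,0,0,0,0,0],[0,0,0,0,0,0],[0,0,0,0,0,0],[0,0,0,0,0,0]]'
python3 - <<'E'
from h import *
s=arm.observe();T=R.from_rotvec(s["ee_rot"]).as_matrix();print(s["position"],s["force"],"yaw",np.degrees(np.arctan2(T[1,0],T[0,0])),"tilt",T[:,2].round(4))
tgt=np.array([.569,.0563,.108])+T[:,0]*.0009
print("shift/.4 to tip",((T.T@(tgt-s["position"])+[0,0,-0.004+.008])/.4).round(4))
f,K,C=grab("wrist");np.savez("w6.npz",f=f,K=K,C=C);save("w6.png",f)
# shoulder/bezel check: project where ticks/bezel would be
print(proj([.569,.0563,.083],K,C))
E
```

```text
clock: 11.47
position: [0.5709, 0.0567, 0.1279]
ee_rot: [-3.133, -0.236, -0.002]
force: [-1.2, 0.4, -1.3]
width: 0.258
gripper_force: 39.9
[0.57086384 0.05667212 0.12791456] [-1.21653829  0.4073415  -1.29984493] yaw 8.609010294729048 tilt [ 1.2e-03  1.0e-04 -1.0e+00]
shift/.4 to tip [-0.0026  0.0002  0.0598]
[[323.66154847 256.91069182]]
```

```bash
python3 -m creep '[[-0.0015,0,0.025,0,0,0],[0,0,0.02,0,0,0],[0,0,0,0,0,0],[0,0,0,0,0,0],[0,0,0,0,0,0]]'; python3 -m creep '[[0,0,0.005,0,0,0],[0,0,0.005,0,0,0],[0,0,0.005,0,0,0],[0,0,0,0,0,0],[0,0,0,0,0,0]]'
```

```text
clock: 11.93
position: [0.5696, 0.0566, 0.1089]
ee_rot: [-3.133, -0.237, 0.001]
force: [1.1, -0.7, -0.3]
width: 0.254
gripper_force: 39.9
clock: 12.35
position: [0.5696, 0.0566, 0.103]
ee_rot: [3.133, 0.237, -0.0]
force: [-0.1, 0.7, -0.4]
width: 0.257
gripper_force: 39.9
```

```bash
python3 -m creep '[[0,0,0.005,0,0,0],[0,0,0.005,0,0,0],[0,0,0,0,0,0],[0,0,0,0,0,0]]'
```

```text
clock: 12.68
position: [0.5696, 0.0566, 0.099]
ee_rot: [3.133, 0.237, -0.0]
force: [-0.1, 0.4, -0.0]
width: 0.253
gripper_force: 39.9
```

```bash
python3 -m creep '[[0,0,0.005,0,0,0],[0,0,0,0,0,0],[0,0,0,0,0,0]]'
```

```text
clock: 12.93
position: [0.5696, 0.0566, 0.097]
ee_rot: [3.133, 0.237, -0.0]
force: [-0.2, -1.0, -0.7]
width: 0.253
gripper_force: 39.9
```

```bash
python3 -m creep '[[0,0,0.005,0,0,0],[0,0,0.005,0,0,0],[0,0,0.005,0,0,0],[0,0,0,0,0,0],[0,0,0,0,0,0]]'
```

```text
clock: 13.35
position: [0.5696, 0.0566, 0.0909]
ee_rot: [3.133, 0.237, -0.001]
force: [0.1, -0.2, -1.3]
width: 0.258
gripper_force: 39.9
```

```bash
python3 -m creep '[[0,0,0.005,0,0,0],[0,0,0.005,0,0,0],[0,0,0,0,0,0],[0,0,0,0,0,0]]'
```

```text
clock: 13.68
position: [0.5699, 0.0566, 0.0874]
ee_rot: [3.133, 0.237, 0.001]
force: [-0.7, -0.2, 5.0]
width: 0.256
gripper_force: 39.9
```

Contact of 5 N at exactly the predicted seat height, so the knob is home. Hold, then press in.

```bash
python3 -m creep '[[0,0,0,0,0,0],[0,0,0,0,0,0],[0,0,0,0,0,0],[0,0,0.003,0,0,0],[0,0,0.003,0,0,0],[0,0,0.003,0,0,0],[0,0,0.003,0,0,0],[0,0,0,0,0,0],[0,0,0,0,0,0],[0,0,0,0,0,0],[0,0,0,0,0,0]]'
```

```text
clock: 14.6
position: [0.57, 0.0567, 0.0829]
ee_rot: [3.132, 0.237, 0.001]
force: [-2.7, -1.2, 8.9]
width: 0.255
gripper_force: 39.9
```

```bash
python3 -m creep '[[0,0,0.003,0,0,0],[0,0,0.003,0,0,0],[0,0,0.002,0,0,0],[0,0,0,0,0,0],[0,0,0,0,0,0],[0,0,0,0,0,0],[0,0,0,0,0,0]]'
```

```text
clock: 15.18
position: [0.5705, 0.0568, 0.0817]
ee_rot: [3.132, 0.237, 0.004]
force: [-8.6, -1.6, 28.4]
width: 0.258
gripper_force: 39.9
```

```bash
python3 -m creep '[[0,0,0.002,0,0,0],[0,0,0.002,0,0,0],[0,0,0,0,0,0],[0,0,0,0,0,0],[0,0,0,0,0,0],[0,0,0,0,0,0]]'
python3 - <<'E'
from h import *
s=arm.observe();T=R.from_rotvec(s["ee_rot"]).as_matrix();print(s["position"],s["force"],"tilt",T[:,2].round(4))
for n in("side",):
    f,K,C=grab(n);d=cv2.absdiff(f,np.load(n+"0.npz")["f"]);print(n,"ok")
E
```

```text
clock: 15.68
position: [0.5711, 0.0568, 0.0812]
ee_rot: [3.132, 0.237, 0.006]
force: [-10.3, -2.4, 39.6]
width: 0.257
gripper_force: 40.0
[0.57105921 0.05683922 0.08124688] [-10.34330307  -2.35042428  39.61339735] tilt [ 3.9e-03 -5.0e-04 -1.0e+00]
side ok
```

At the hard stop; ease off to a moderate push.

```bash
python3 -m creep '[[-0.001,0,-0.0025,0,0,0],[0,0,-0.0005,0,0,0],[0,0,0,0,0,0],[0,0,0,0,0,0],[0,0,0,0,0,0],[0,0,0,0,0,0]]'
```

```text
clock: 16.23
position: [0.5708, 0.0568, 0.0815]
ee_rot: [3.132, 0.237, 0.006]
force: [-7.2, -1.9, 28.4]
width: 0.253
gripper_force: 40.0
```

```bash
python3 -c "
from cell import arm
print(arm.sign_off())"
```

```text
the job is handed in; nothing more can be done
None
```

The job is handed in: the knob is home on the spindle, pressed in to its hard stop and still held in the gripper at 40 N, going by the force and position readings (contact at 5 N, then about 6 mm of travel), not a final picture; my first grasp closed without moving the knob, because the real fingertips sit about 19 mm above the reported TCP, and the second held.

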